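# Turn the saddle block vee up and set the pair against the fence

### The job

Two wooden saddle blocks that are to carry a round bar lie in front of the dark fence batten, and one of them is upside down, with its vee groove against the bench. Tip that one over until its vee faces up, then push both blocks back until each stands with a long side flat against the fence, fully along it (nothing overhanging its ends), vee up and level on the bench. Do not disturb the tools lying around.

Things in the scene. Friction and masses are not known exactly. Their poses are not given: they have to be found in the camera images.
- saddle_a: pale wooden saddle block, 110 mm long (own y), 54 wide (own x), 50 high (own z), about 0.2 kg, loose. A vee groove 32 mm wide, 16 deep runs its whole length in the middle of its +z face, with an 11 mm flat land each side. Origin: centre of the plain face away from the vee; own z points to the vee. Starts vee up. Either saddle may be the left one.
- saddle_b: pale wooden saddle block, 110 mm long (own y), 54 wide (own x), 50 high (own z), about 0.2 kg, loose. A vee groove 32 mm wide, 16 deep runs its whole length in the middle of its +z face, with an 11 mm flat land each side. Origin: centre of the plain face away from the vee; own z points to the vee. Starts upside down: origin at z = 0.05, own z down.
- fence: dark wooden batten fixed to the bench beyond the saddles, 540 mm long (own y), 30 deep (own x), 22 high, three screw heads on top. Origin: centre of its underside; own x points away from the robot, so its near face is the plane own x = -0.015. A saddle flat against it has its centre at own x = -0.042; pushed on its middle alone it may stay askew.
- tape_measure: tape measure in a yellow case, about 33 x 81 x 64 mm, standing between the saddles nearest the robot; bystander
- spanner: steel combination spanner, 157 x 29 x 6 mm, lying between the saddles; bystander
- pliers: pliers with blue handles, 177 x 53 x 14 mm, on the right; bystander
- screwdriver: screwdriver with a yellow handle, 173 x 28 x 28 mm, on the left; bystander
- sanding_block: brown sanding block, 113 x 62 x 35 mm, on the left; bystander
- tape_roll: roll of pale masking tape lying flat, 103 mm across, 25 mm high, on the left; bystander
- vee_b (a point): centre of saddle_b's vee face, 50 mm along own z from its origin. Rough timber, friction on the bench about 0.8: pushed near its top edge the block tips over its far bottom edge, passes balance at about 45 degrees and drops onto its next face. Two quarter turns carry it 104 mm ahead; it starts with at least 120 mm between its far face and the fence.
There are look-alikes about, which are no part of the job. Leave any yellow look-alike of the saddle_a alone.

How it is judged:
By the outcome, as a careful person would: the job done as asked, in the order asked, and still so for the second after the job is handed in, with the robot touching nothing.
It also fails if it takes over 61 s, if anything falls off the work surface, if the arm or the gripper's body presses on something with over 40 N, if the wrist force passes 120 N, or if a joint passes its speed limit or range.

### The arm

A 6-joint arm with a two-finger parallel gripper is mounted at the origin on a cart in front of the work surface, level with it; the furniture and walls round the work are solid. World frame = base frame: x ahead of the robot, y to its left, z up, the work surface at z = 0. Lengths are in m, angles in rad, forces in N, time in s.
With the tool pointing down it reaches from about 0.275 to 0.85 m from the base axis. Payload 19 kg.
Tool frame: the origin (TCP) lies between the finger pads; the fingertips stand 19 mm ahead of it and the grasp point (between the pads) is the TCP (arm.tip_reach is the distance from the TCP to the fingertips, in m); z points along the fingers, y is the line along which they close (so a half turn about z gives the same grasp; the last joint's range is limited). The gripper opens to 85 mm and grips with 20 to 120 N. Pads are 22 mm wide; open, the fingers measure 114 mm over their backs; the gripper's body (76 mm by 85 mm) begins 54 mm behind the grasp point. The pads swing forward as they close: fully open they stand 13 mm farther back than shut.
Start: joints at [-1.333, 0.15, 1.437, -0, 1.554, -0.134], TCP at [0.209, -0.536, 0.25] pointing down, gripper open.
Joint ranges: [-2.8, 2.8], [-0.68, 2.1], [0.12, 2.68], [-1.39, 4.53], [0.16, 2.79], [-2.81, 2.81]. Speed limits (rad/s): [1.89, 1.89, 2.22, 3.01, 3.01, 3.01].

### API

Orientations are given as a rotation vector (axis times angle).
In Python, from rig import arm, imaging gives the robot as it stands. The module is installed in compiled form; this text tells all that it offers.
- The arm moves only by the tool drive_tool, never from a script. Its argument "steps" is a list of rows, each an object with "grip": the finger opening in mm, from 0 to 85.4; "travel": the shift along the tool's x, y, z in mm, a list of three; "roll": the turn about the tool's z in rad. A call has 1 to 12 rows; each row shifts and turns the commanded pose from where the row before left it, along the tool's axes as they then stand; what a row does not reach is not made up. A row lasts 1/8 s, in which the tool goes at most 62.5 mm and 10.7 degrees, less where a joint would pass 70% of its speed; a pose out of reach is approached as far as the arm can. A call with a gripper value outside its range is refused whole. The fingers move at their own pace and stop on an object; the grip force is fixed at half the most. Time passes only in rows, so rows that do not move let the fingers close. It gives the time, the measured TCP pose, the force, the opening and the grip force at its end, in the units of the state.
- arm.sense(): the state, without advancing time (a new reading comes with each control period).
- imaging.capture(name): name is "scene" or "top" or "wrist"; returns a dict with "image" (480x640x3 uint8, red, green, blue), "vertical_fov" (degrees; the focal length in pixels is half the picture's height over the tangent of half this angle, whatever the lens; pixels are square), "cx", "cy" (the principal point, pixels), "origin" and "attitude" of the camera in the world. Camera axes: x right, y down, z forward; pixel columns grow to the right and rows downward; lengths in m; the calibration is good to about 2 mm. A picture is of the moment at which its call begins. There is no depth.
- arm.close_job(): hands the job in; it is judged then, once.
The state is a dict: "time": time; "joint_positions": joint angles; "joint_vel": joint speeds; "effort": joint torques, N m; "eef_pos": TCP position; "tool_rot": TCP orientation; "ft_force": force on the tool from outside, world axes, zero at the start; "moment": the same for the moment, N m; "width": opening from 0.0 (shut) to 1.0 (fully open); "grip_force": force on a finger pad.
Only numpy, scipy, OpenCV 4.12 (cv2) and the standard library are available. Lean on these libraries where they do the work, as an engineer would, in place of code of your own. Each camera call takes 0.05 s, during which the arm holds its last target. There are 200 camera calls.

## Working session

There is one attempt and no reset: what is moved stays moved. The work goes in short steps, Python scripts to look and compute and a tool call to move; the robot and the scene stay as the last step left them, time stands still between calls to the robot, and variables do not carry over. Pictures are saved under pics/ and viewed, at most 10 in all, crops included, and the job is handed in when it is done.

Besides the shell and the picture viewer there is one more tool, called after "Request:" as a command line: name --argument value ..., lists and objects as JSON in quotes. drive_tool: Moves the arm, as the interface text tells. Its arguments: {"type":"object","properties":{"steps":{"type":"array"}},"required":["steps"]}

```bash
mkdir -p pics; cat > h.py <<'E'
import numpy as np, cv2
from rig import arm, imaging
from scipy.spatial.transform import Rotation as R
def cap(n,f=None):
    c=imaging.capture(n)
    if f: cv2.imwrite('pics/'+f,c['image'][:,:,::-1])
    return c
def rot(c):
    a=np.array(c['attitude'],float)
    return a if a.shape==(3,3) else (R.from_rotvec(a).as_matrix() if a.size==3 else R.from_quat(a).as_matrix())
def ray(c,u,v,z):
    f=240/np.tan(np.radians(c['vertical_fov'])/2)
    d=rot(c)@np.array([(u-c['cx'])/f,(v-c['cy'])/f,1]); o=np.array(c['origin'])
    return o+d*(z-o[2])/d[2]
def proj(c,p):
    f=240/np.tan(np.radians(c['vertical_fov'])/2)
    q=rot(c).T@(np.array(p)-c['origin']); return np.array([c['cx']+f*q[0]/q[2],c['cy']+f*q[1]/q[2]])
E
python3 - <<'E'
from h import *
for n in('top','scene'):
    c=cap(n,n+'0.png'); print({k:v for k,v in c.items() if k!='image'})
print(arm.sense())
E
```

```text
{'vertical_fov': 44.18724959308122, 'cx': 326.0578897194111, 'cy': 237.60606192404651, 'origin': array([ 0.23701651, -0.02981262,  1.63049971]), 'attitude': array([-2.0939011 ,  2.13360498, -0.17730708])}
{'vertical_fov': 54.536085057403966, 'cx': 324.59095540158455, 'cy': 231.19934619304925, 'origin': array([-0.01004136,  0.82881432,  1.07354382]), 'attitude': array([-0.77897164,  2.61112939, -1.07387092])}
{'time': 0.1, 'joint_positions': array([-1.33301576e+00,  1.50909240e-01,  1.43790495e+00,  1.94936326e-05,
        1.55381231e+00, -1.33990567e-01]), 'joint_vel': array([-0.00059265, -0.00012028, -0.00188248, -0.0008433 , -0.00032122,
       -0.00042136]), 'effort': array([ 4.55684087e-03, -7.14390206e+01, -5.71788132e+01, -2.30993055e-04,
        7.31250242e-03, -2.73080485e-05]), 'eef_pos': array([ 0.20882582, -0.53553907,  0.24978194]), 'tool_rot': array([-3.08645678e+00, -5.80427939e-01,  5.36449812e-05]), 'ft_force': array([ 0.04450212, -0.06537244, -0.10410187]), 'moment': array([-0.02076036, -0.02167854,  0.01939797]), 'grip_force': 0.0, 'width': 1.0047615987896614}
```

View pics/top0.png

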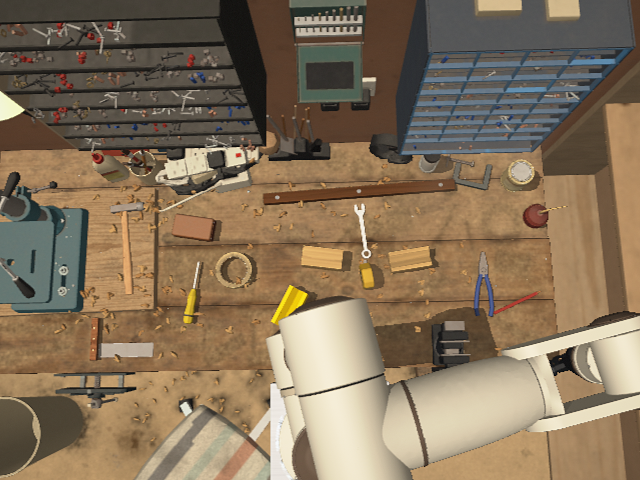

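View pics/scene0.png

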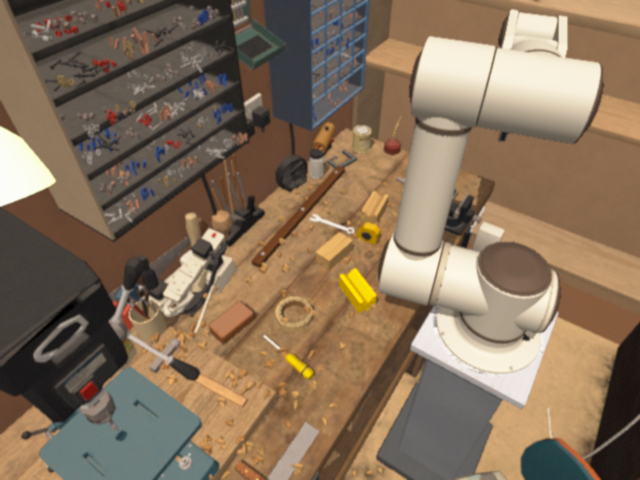

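The top view shows the pale blocks at about (325,258) and (410,260). The fence runs (264,198)-(456,185), with the spanner and yellow tape between the blocks. In the scene view the left block looks plain-topped and the right one grooved. I'll zoom in and measure.

```bash
python3 - <<'E'
from h import *
c=cap('top'); im=c['image']
crop=im[170:300,250:450,::-1]; a=cv2.resize(crop,None,fx=4,fy=4,interpolation=cv2.INTER_CUBIC)
cv2.imwrite('pics/crop1.png',a)
hsv=cv2.cvtColor(im,cv2.COLOR_RGB2HSV)
for p in [(258,325),(260,410),(258,290),(193,360),(230,330),(285,366)]: print(p,hsv[p],im[p])
E
```

```text
(258, 325) [ 18 133 225] [225 177 108]
(260, 410) [ 17 134 173] [173 134  82]
(258, 290) [ 14 124 134] [134 100  69]
(193, 360) [ 11 162 107] [107  65  39]
(230, 330) [ 15 115 160] [160 123  88]
(285, 366) [ 20 191 208] [208 158  52]
```

View pics/crop1.png

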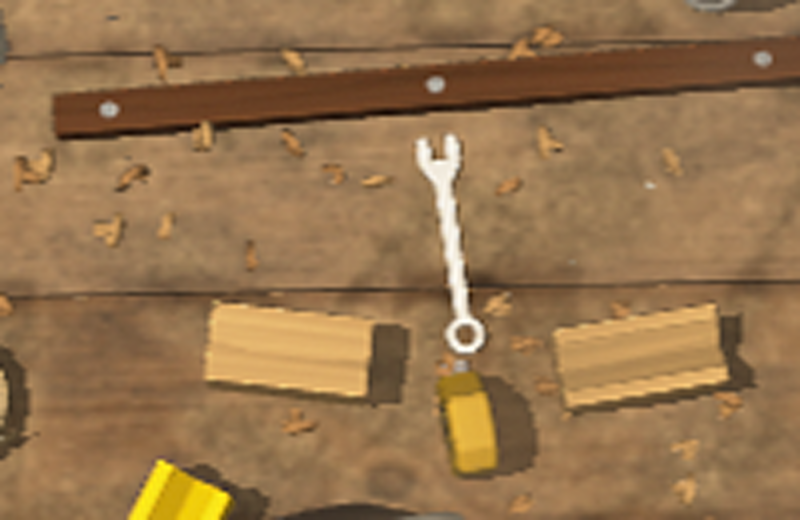

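The left block has a plain top (saddle_b, upside down), with corners in the crop at about (213,301),(373,322),(367,397),(205,381). The right one is grooved (saddle_a), with corners (555,333),(717,305),(729,380),(568,408). The fence screws are at (110,109),(435,85),(763,59).

```bash
python3 - <<'E'
from h import *
c=cap('top')
P=lambda q,z:np.array([ray(c,250+u/4-.4,170+v/4-.4,z)[:2] for u,v in q])
b=P([(213,301),(373,322),(367,397),(205,381)],.05);a=P([(555,333),(717,305),(729,380),(568,408)],.05)
s=P([(110,109),(435,85),(763,59)],.023)
d=s[0]-s[2];fy=np.arctan2(-d[0],d[1]);print('fence c',s.round(4),'yaw',fy)
F=np.array([[np.cos(fy),np.sin(fy)],[-np.sin(fy),np.cos(fy)]]) # world->fence rows x,y
for n,q in(('b',b),('a',a)):
    e=(q[0]+q[3]-q[1]-q[2]);yw=np.arctan2(-e[0],e[1]);m=q.mean(0)
    print(n,q.round(4).tolist(),'c',m,'yaw',yw,'rel',yw-fy,'in fence',F@(m-s[1]),'sizes',np.linalg.norm(q-np.roll(q,-1,0),axis=1))
for n,q,z in(('spanner',[(440,135),(465,335),(418,140),(460,140),(484,335),(446,335)],.003),('tape',[(440,380),(480,375),(495,465),(455,475)],.064),('tapeb',[(460,370)],.0),('yel',[(160,460),(230,495)],.05)):
    p=P(q,z);print(n,p.round(3).tolist(),'F',((p-s[1])@F.T).round(3).tolist())
print(R.from_rotvec(arm.sense()['tool_rot']).as_matrix().round(3))
E
```

```text
fence c [[ 0.6619  0.136 ]
 [ 0.6741 -0.0925]
 [ 0.6877 -0.3226]] yaw 0.05629640954018879
b [[0.5186, 0.0633], [0.5019, -0.0451], [0.4508, -0.0399], [0.4639, 0.0692]] c [0.48382096 0.01187373] yaw -0.13583149908128334 rel -0.1921279086214721 in fence [-0.18412267  0.11492137] sizes [0.1095963  0.05135285 0.10985404 0.05505313]
a [[0.4919, -0.1678], [0.5088, -0.2777], [0.4576, -0.2832], [0.4407, -0.1746]] c [ 0.47476515 -0.22582762] yaw 0.15324256703872402 rel 0.09694615749853523 in fence [-0.20653879 -0.12189387] sizes [0.11124816 0.05157414 0.10991392 0.05160925]
spanner [[0.643, -0.096], [0.499, -0.109], [0.64, -0.08], [0.639, -0.11], [0.499, -0.123], [0.5, -0.096]] F [[-0.031, -0.002], [-0.175, -0.007], [-0.034, 0.014], [-0.036, -0.015], [-0.176, -0.02], [-0.174, 0.006]]
tape [[0.459, -0.089], [0.462, -0.116], [0.402, -0.124], [0.396, -0.097]] F [[-0.214, 0.016], [-0.213, -0.011], [-0.274, -0.016], [-0.278, 0.011]]
tapeb [[0.475, -0.105]] F [[-0.199, -0.002]]
yel [[0.411, 0.1], [0.387, 0.053]] F [[-0.252, 0.207], [-0.279, 0.162]]
[[ 0.932  0.363 -0.   ]
 [ 0.363 -0.932  0.001]
 [ 0.    -0.001 -1.   ]]
```

Request:
drive_tool --steps '[{"grip": 85, "travel": [0, 0, 0], "roll": 0.17}, {"grip": 85, "travel": [0, 0, 0], "roll": 0.17}, {"grip": 85, "travel": [0, 0, 0], "roll": 0.17}, {"grip": 85, "travel": [12, -48, 0], "roll": 0}, {"grip": 85, "travel": [12, -48, 0], "roll": 0}, {"grip": 85, "travel": [12, -48, 0], "roll": 0}, {"grip": 85, "travel": [12, -48, 0], "roll": 0}, {"grip": 85, "travel": [12, -48, 0], "roll": 0}, {"grip": 85, "travel": [12, -48, 0], "roll": 0}, {"grip": 85, "travel": [12, -48, 0], "roll": 0}, {"grip": 85, "travel": [12, -48, 0], "roll": 0}, {"grip": 85, "travel": [12, -48, 0], "roll": 0}]'

```text
time: 1.7
eef_pos: [0.3756, -0.1211, 0.2504]
tool_rot: [3.134, -0.217, 0.001]
ft_force: [1.2, -0.8, 0.6]
width: 0.994
grip_force: 0.0
```

```bash
cat >> h.py <<'E'
FC=np.array([.6741,-.0925]);FY=.0563
def go(x,y,z,yaw):
    s=arm.sense();M=R.from_rotvec(s['tool_rot']).as_matrix();cy=np.arctan2(M[1,0],M[0,0])
    T=np.array([[np.cos(yaw),np.sin(yaw),0],[np.sin(yaw),-np.cos(yaw),0],[0,0,-1]]).T
    print('t',s['time'],'pos',s['eef_pos'].round(4),'yaw',cy.round(4),'roll',(cy-yaw).round(4),'then travel mm',(T.dot(np.array([x,y,z])-s['eef_pos'])*1000).round(1),'f',s['ft_force'].round(1))
E
python3 - <<'E'
from h import *
c=cap('wrist','w1.png')
go(.4343,.0186,.25,-.136)
print(c['origin'])
E
```

```text
t 1.75 pos [ 0.3769 -0.1169  0.2505] yaw -0.1358 roll 0.0002 then travel mm [  38.5 -142.     0.5] f [0.6 2.4 0.3]
[ 0.45087262 -0.13167902  0.37507686]
```

View pics/w1.png

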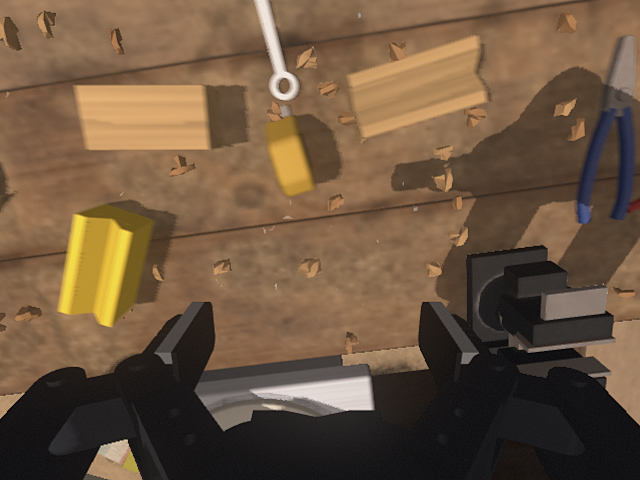

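The view shows b plain-topped at about (75..211, 86..149), a grooved at (350..490, 36..137), and the tape and spanner between them. The yellow look-alike is at (105,265), clear of the approach.

Request:
drive_tool --steps '[{"grip": 85, "travel": [13, -47, 0], "roll": 0}, {"grip": 85, "travel": [13, -47, 0], "roll": 0}, {"grip": 85, "travel": [12, -48, 0], "roll": 0}, {"grip": 85, "travel": [0, 0, 50], "roll": 0}, {"grip": 85, "travel": [0, 0, 50], "roll": 0}, {"grip": 85, "travel": [0, 0, 50], "roll": 0}, {"grip": 85, "travel": [0, 0, 40], "roll": 0}, {"grip": 85, "travel": [0, 0, 0], "roll": 0}]'

```text
time: 2.75
eef_pos: [0.431, 0.0129, 0.0584]
tool_rot: [-3.134, 0.217, 0.008]
ft_force: [0.4, -0.4, 1.5]
width: 0.993
grip_force: 0.0
```

```bash
python3 - <<'E'
from h import *
c=cap('wrist','w2.png');s=cap('scene'); print(arm.tip_reach)
cv2.imwrite('pics/s2.png',np.hstack([cv2.resize(s['image'][180:330,280:430,::-1],(480,480)),cv2.resize(c['image'][:,:,::-1],(320,480))]))
go(.4343,.0186,.056,-.136)
E
```

```text
0.019
t 2.85 pos [0.4331 0.0126 0.0616] yaw -0.1382 roll -0.0022 then travel mm [ 0.4 -6.1  5.6] f [ 0.5 -0.8  0.4]
```

View pics/s2.png

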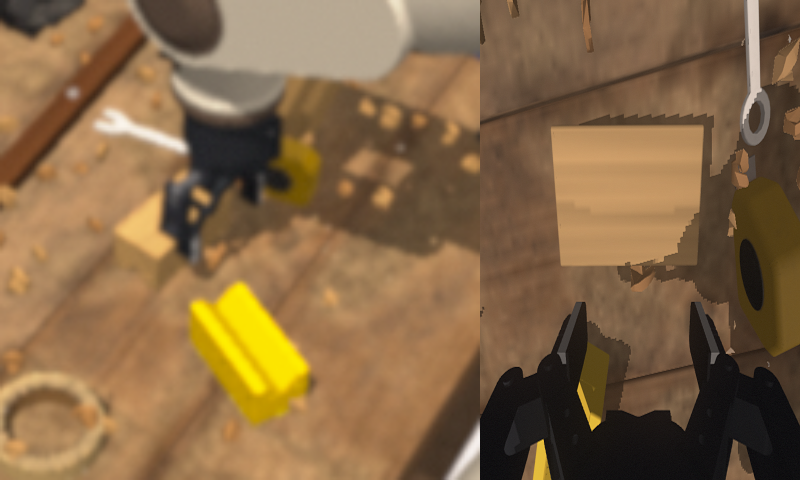

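Both fingers stand behind b, parallel to its near edge and clear of the tape and the yellow block. Starting the first tip.

Request:
drive_tool --steps '[{"grip": 85, "travel": [0, -6, 5], "roll": 0}, {"grip": 85, "travel": [6, 0, 0], "roll": 0}, {"grip": 85, "travel": [5, 0, 0], "roll": 0}, {"grip": 85, "travel": [5, 0, 0], "roll": 0}, {"grip": 85, "travel": [5, 0, -1], "roll": 0}, {"grip": 85, "travel": [5, 0, -1], "roll": 0}]'

```text
time: 3.6
eef_pos: [0.4596, 0.015, 0.0574]
tool_rot: [-3.134, 0.217, -0.0]
ft_force: [0.0, 0.4, 0.4]
width: 0.996
grip_force: 0.0
```

```bash
python3 - <<'E'
from h import *
c=cap('wrist');s=cap('scene')
cv2.imwrite('pics/s3.png',np.hstack([cv2.resize(s['image'][220:300,290:370,::-1],(480,480)),cv2.resize(c['image'][:,:,::-1],(320,480))]))
go(.4343,.0186,.056,-.136)
E
```

```text
t 3.7 pos [0.4597 0.0149 0.0574] yaw -0.1383 roll -0.0023 then travel mm [-25.7  -0.2   1.4] f [-0.2 -0.1  0.9]
```

View pics/s3.png

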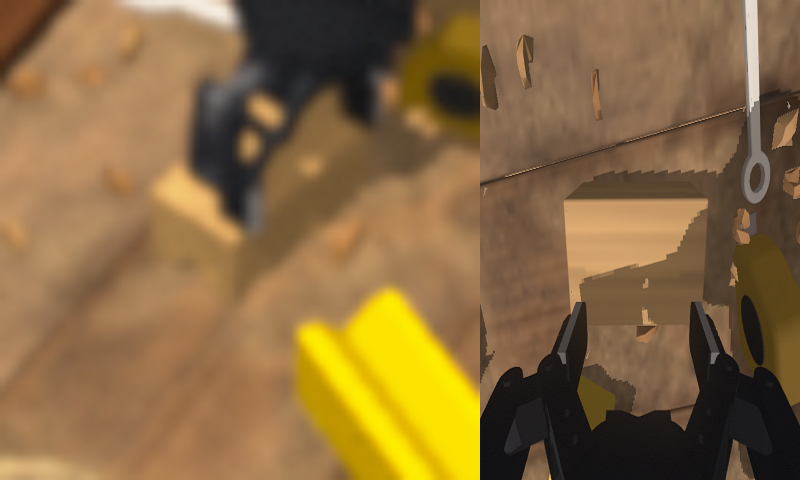

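The fingertips went over the top face with no force. Open, the tips reach only about 6 mm past the TCP. Backing off, lowering and trying again.

Request:
drive_tool --steps '[{"grip": 85, "travel": [-15, 0, -2], "roll": 0}, {"grip": 85, "travel": [-13, 0, 0], "roll": 0}, {"grip": 85, "travel": [0, 0, 6], "roll": 0}, {"grip": 85, "travel": [0, 0, 5], "roll": 0}, {"grip": 85, "travel": [6, 0, 0], "roll": 0}, {"grip": 85, "travel": [5, 0, 0], "roll": 0}, {"grip": 85, "travel": [5, 0, 0], "roll": 0}, {"grip": 85, "travel": [5, 0, -1], "roll": 0}, {"grip": 85, "travel": [5, 0, -1], "roll": 0}]'

```text
time: 4.82
eef_pos: [0.4574, 0.0154, 0.0504]
tool_rot: [-3.134, 0.217, 0.0]
ft_force: [-2.6, 1.1, 2.3]
width: 0.998
grip_force: 1.5
```

```bash
python3 - <<'E'
from h import *
c=cap('wrist');s=cap('scene')
cv2.imwrite('pics/s4.png',np.hstack([cv2.resize(s['image'][220:300,290:370,::-1],(480,480)),cv2.resize(c['image'][:,:,::-1],(320,480))]))
go(.4343,.0186,.056,-.136)
E
```

```text
t 4.925 pos [0.4577 0.0153 0.0505] yaw -0.1383 roll -0.0023 then travel mm [-23.7  -0.1  -5.5] f [-0.3  0.6 -1. ]
```

View pics/s4.png

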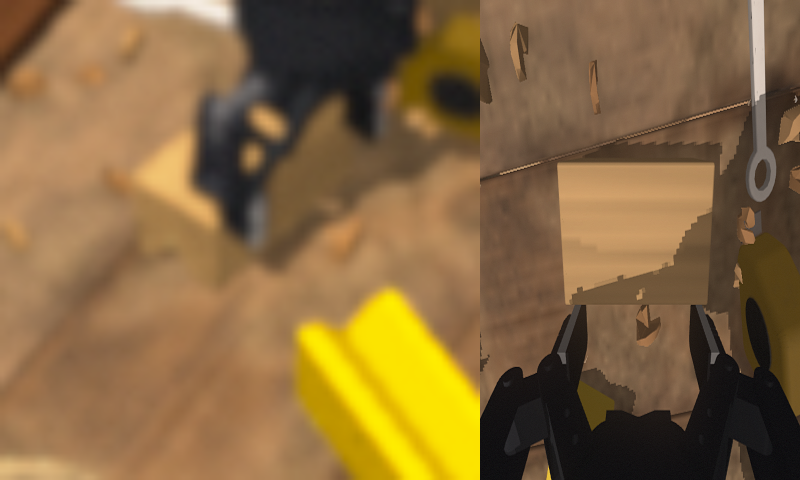

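The block appears to be tilting: its far face is hidden now and its near edge is above the tips. Continuing past balance.

Request:
drive_tool --steps '[{"grip": 85, "travel": [4, 0, -1], "roll": 0}, {"grip": 85, "travel": [4, 0, -1], "roll": 0}, {"grip": 85, "travel": [4, 0, -1], "roll": 0}, {"grip": 85, "travel": [4, 0, -2], "roll": 0}, {"grip": 85, "travel": [4, 0, -2], "roll": 0}, {"grip": 85, "travel": [3, 0, -2], "roll": 0}, {"grip": 85, "travel": [0, 0, 0], "roll": 0}, {"grip": 85, "travel": [0, 0, 0], "roll": 0}]'

```text
time: 5.92
eef_pos: [0.4797, 0.0123, 0.0602]
tool_rot: [-3.134, 0.217, 0.001]
ft_force: [-15.6, 0.9, 22.5]
width: 0.997
grip_force: 10.6
```

```bash
python3 - <<'E'
from h import *
go(.4343,.0186,.056,-.136)
c=cap('wrist','w5.png');im=c['image']
h=cv2.cvtColor(im,cv2.COLOR_RGB2HSV)
print(h[200,250:260:9],h[300,250],h[240,200:500:40].tolist())
m=cv2.inRange(h,(14,80,170),(24,170,255));m=cv2.morphologyEx(m,cv2.MORPH_OPEN,np.ones((7,7)))
for k in cv2.findContours(m,0,2)[0]:
    if cv2.contourArea(k)>3000: print(cv2.contourArea(k),cv2.approxPolyDP(k,6,True)[:,0].tolist())
E
```

```text
t 5.925 pos [0.4797 0.0123 0.0602] yaw -0.138 roll -0.002 then travel mm [-45.9  -0.1   4.2] f [-15.6   0.9  22.5]
[[ 16 124 183]
 [ 16 126 182]] [ 16 126 109] [[16, 127, 171], [16, 126, 190], [16, 124, 187], [16, 123, 183], [16, 127, 183], [16, 125, 167], [15, 124, 103], [16, 111, 78]]
26631.5 [[171, 302], [179, 302], [181, 290], [277, 269], [361, 267], [356, 257], [273, 250], [394, 246], [428, 213], [453, 204], [453, 177], [442, 175], [454, 167], [169, 166]]
```

```bash
python3 - <<'E'
from h import *
s=cap('scene');c=cap('wrist')
cv2.imwrite('pics/s5.png',np.hstack([cv2.resize(s['image'][210:290,290:370,::-1],(480,480),interpolation=2),cv2.resize(c['image'][:,:,::-1],(320,480))]))
go(.4343,.0186,.056,-.136)
E
```

```text
t 6.075 pos [0.4797 0.0123 0.0602] yaw -0.138 roll -0.002 then travel mm [-45.8  -0.1   4.2] f [-15.7   2.3  22.2]
```

View pics/s5.png

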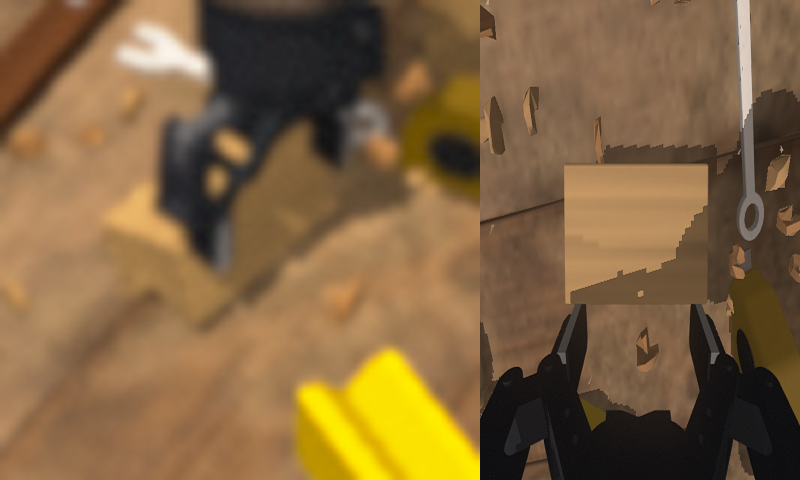

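The block is tilted about 20° and wedged. The tips stick to its face while moving too flat, so I need to follow the arc about the far bottom edge, with more upward motion.

Request:
drive_tool --steps '[{"grip": 85, "travel": [0, 0, -2], "roll": 0}, {"grip": 85, "travel": [2, 0, -4], "roll": 0}, {"grip": 85, "travel": [5, 0, -3], "roll": 0}, {"grip": 85, "travel": [5, 0, -3], "roll": 0}, {"grip": 85, "travel": [0, 0, 0], "roll": 0}]'

```text
time: 6.7
eef_pos: [0.4923, 0.0105, 0.0715]
tool_rot: [-3.134, 0.217, -0.001]
ft_force: [-1.2, -0.3, 1.3]
width: 0.995
grip_force: 0.9
```

Request:
drive_tool --steps '[{"grip": 85, "travel": [5, 0, -1], "roll": 0}, {"grip": 85, "travel": [5, 0, -1], "roll": 0}, {"grip": 85, "travel": [5, 0, 0], "roll": 0}, {"grip": 85, "travel": [5, 0, 0], "roll": 0}, {"grip": 85, "travel": [0, 0, 0], "roll": 0}, {"grip": 85, "travel": [0, 0, 0], "roll": 0}]'

```text
time: 7.45
eef_pos: [0.5135, 0.0075, 0.0758]
tool_rot: [3.134, -0.217, 0.008]
ft_force: [-3.4, 0.4, 30.3]
width: 0.992
grip_force: 11.7
```

```bash
python3 - <<'E'
from h import *
go(.4343,.0186,.056,-.136)
s=cap('scene');c=cap('wrist')
cv2.imwrite('pics/s6.png',np.hstack([cv2.resize(s['image'][200:290,280:370,::-1],(480,480),interpolation=2),cv2.resize(c['image'][:,:,::-1],(320,480))]))
im=c['image'];h=cv2.cvtColor(im,cv2.COLOR_RGB2HSV)
m=cv2.inRange(h,(14,80,170),(24,170,255));m=cv2.morphologyEx(m,cv2.MORPH_OPEN,np.ones((7,7)))
for k in cv2.findContours(m,0,2)[0]:
    if cv2.contourArea(k)>3000: print(cv2.contourArea(k),cv2.approxPolyDP(k,6,True)[:,0].tolist())
E
```

```text
t 7.45 pos [0.5135 0.0075 0.0758] yaw -0.1382 roll -0.0022 then travel mm [-80.   -0.3  19.8] f [-3.4  0.4 30.3]
```

Force points almost straight up, so the tips sit nearly above the pivot, near the corner, and the block is about at balance. Easing up and nudging forward.

Request:
drive_tool --steps '[{"grip": 85, "travel": [1, 0, -3], "roll": 0}, {"grip": 85, "travel": [4, 0, -1], "roll": 0}, {"grip": 85, "travel": [4, 0, 0], "roll": 0}, {"grip": 85, "travel": [0, 0, 0], "roll": 0}, {"grip": 85, "travel": [0, 0, 0], "roll": 0}]'

```text
time: 8.18
eef_pos: [0.521, 0.0065, 0.0774]
tool_rot: [-3.134, 0.217, -0.001]
ft_force: [0.4, 0.4, 6.4]
width: 0.997
grip_force: 2.3
```

```bash
python3 - <<'E'
from h import *
go(.4343,.0186,.056,-.136)
s=cap('scene');c=cap('wrist')
cv2.imwrite('pics/s7.png',np.hstack([cv2.resize(s['image'][200:290,280:370,::-1],(480,480),interpolation=2),cv2.resize(c['image'][:,:,::-1],(320,480))]))
E
```

```text
t 8.175 pos [0.521  0.0065 0.0774] yaw -0.1382 roll -0.0022 then travel mm [-87.6  -0.2  21.4] f [0.4 0.4 6.4]
```

View pics/s7.png

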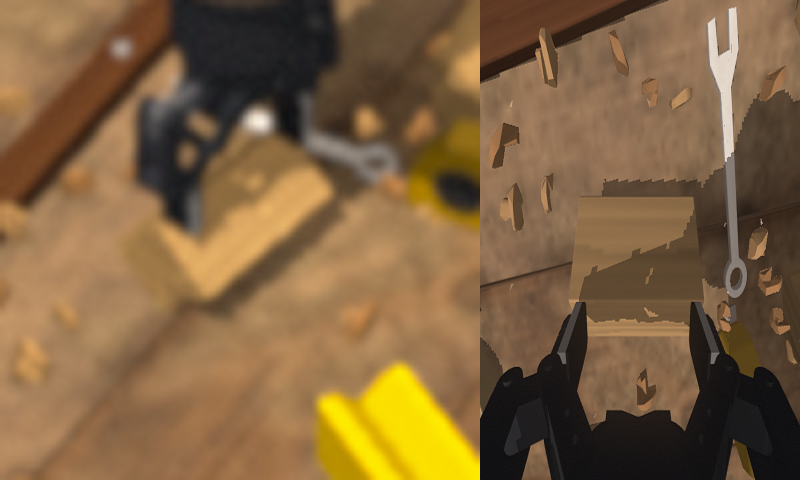

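The block stands near the diagonal, with its underside turning to face back. The tips are on the raised face just ahead of the pivot. Pushing on forward.

Request:
drive_tool --steps '[{"grip": 85, "travel": [4, 0, -1], "roll": 0}, {"grip": 85, "travel": [5, 0, 0], "roll": 0}, {"grip": 85, "travel": [5, 0, 0], "roll": 0}, {"grip": 85, "travel": [5, 0, 0], "roll": 0}, {"grip": 85, "travel": [0, 0, 0], "roll": 0}, {"grip": 85, "travel": [0, 0, 0], "roll": 0}]'

```text
time: 9.02
eef_pos: [0.5392, 0.004, 0.0782]
tool_rot: [-3.134, 0.217, 0.0]
ft_force: [0.6, -1.3, -0.3]
width: 0.998
grip_force: 0.0
```

```bash
cat >>h.py <<'E'
def blocks(c,x0=0,lo=(14,85,150)):
    h=cv2.cvtColor(c['image'],cv2.COLOR_RGB2HSV)
    m=cv2.inRange(h,lo,(22,165,255));m=cv2.morphologyEx(m,cv2.MORPH_OPEN,np.ones((5,5)))
    for k in cv2.findContours(m,0,2)[0]:
        if cv2.contourArea(k)>250: print(cv2.contourArea(k),cv2.approxPolyDP(k,3,True)[:,0].tolist())
E
python3 - <<'E'
from h import *
go(.4343,.0186,.056,-.136)
c=cap('wrist','w8.png'); blocks(c)
E
```

```text
t 9.025 pos [0.5392 0.004  0.0782] yaw -0.1382 roll -0.0022 then travel mm [-106.    -0.3   22.2] f [ 0.6 -1.3 -0.3]
538.0 [[332, 337], [331, 346], [339, 354], [366, 352], [366, 340]]
363.5 [[72, 233], [50, 235], [49, 247], [56, 251], [73, 249]]
9199.5 [[196, 301], [210, 301], [214, 318], [230, 318], [224, 287], [231, 281], [229, 265], [234, 260], [326, 246], [340, 249], [387, 242], [388, 237], [407, 235], [411, 226], [416, 225], [416, 217], [187, 217], [192, 272], [198, 276], [194, 277]]
294.0 [[0, 184], [10, 178], [20, 181], [31, 176], [31, 170], [12, 167], [8, 175], [0, 174]]
316.0 [[104, 143], [100, 148], [105, 155], [101, 161], [111, 160], [111, 172], [120, 171], [113, 159], [116, 147]]
296.5 [[411, 129], [381, 139], [382, 145], [411, 139]]
311.0 [[129, 87], [143, 123], [151, 123], [138, 92]]
1315.5 [[560, 28], [553, 29], [551, 39], [545, 27], [531, 29], [528, 48], [536, 54], [528, 55], [522, 47], [517, 47], [516, 52], [511, 38], [499, 42], [498, 48], [505, 47], [512, 62], [511, 80], [519, 75], [517, 57], [529, 58], [525, 67], [530, 62], [535, 67], [536, 54], [543, 49], [549, 52], [564, 48]]
```

```bash
python3 - <<'E'
from h import *
c=cap('wrist');print(c['origin'].round(3),rot(c)[:,2].round(3))
for z in(.038,.05,.054):
    a=ray(c,187,217,z);b=ray(c,416,217,z);print(z,a[:2].round(4),b[:2].round(4),np.linalg.norm(a-b).round(4))
E
```

```text
[ 0.615 -0.007  0.203] [-0.289  0.041 -0.956]
0.038 [0.5848 0.0602] [ 0.5696 -0.0485] 0.1098
0.05 [0.587  0.0554] [ 0.5729 -0.0454] 0.1018
0.054 [0.5877 0.0538] [ 0.574  -0.0444] 0.0991
```

Request:
drive_tool --steps '[{"grip": 85, "travel": [3, 0, 1], "roll": 0}, {"grip": 85, "travel": [3, 0, 1], "roll": 0}, {"grip": 85, "travel": [4, 0, 0], "roll": 0}, {"grip": 85, "travel": [4, 0, 0], "roll": 0}, {"grip": 85, "travel": [0, 0, 0], "roll": 0}]'

```text
time: 9.75
eef_pos: [0.5535, 0.002, 0.0762]
tool_rot: [-3.134, 0.217, 0.0]
ft_force: [1.0, 0.8, -0.1]
width: 0.993
grip_force: 0.0
```

```bash
cat >>h.py <<'E'
def big(c,lo=(14,85,150)):
    h=cv2.cvtColor(c['image'],cv2.COLOR_RGB2HSV)
    m=cv2.inRange(h,lo,(22,165,255));m=cv2.morphologyEx(m,cv2.MORPH_OPEN,np.ones((5,5)))
    k=max(cv2.findContours(m,0,2)[0],key=cv2.contourArea);return cv2.approxPolyDP(k,4,True)[:,0]
def far(c):
    k=big(c);print(k.tolist());v=k[:,1].min();r=k[k[:,1]<v+8];l=r[r[:,0].argmin()];q=r[r[:,0].argmax()]
    for z in(.02,.03,.04,.05,.054):
        a=ray(c,*l,z);b=ray(c,*q,z);print(z,a[:2].round(4),b[:2].round(4),np.linalg.norm(a-b).round(4))
E
python3 - <<'E'
from h import *
go(.4343,.0186,.056,-.136)
far(cap('wrist','w9.png'))
E
```

```text
t 9.75 pos [0.5535 0.002  0.0762] yaw -0.1382 roll -0.0022 then travel mm [-120.4   -0.3   20.2] f [ 1.   0.8 -0.1]
[[189, 250], [194, 301], [213, 305], [215, 347], [418, 347], [409, 323], [324, 323], [312, 313], [231, 320], [222, 306], [223, 286], [230, 280], [228, 264], [294, 250]]
0.02 [0.5782 0.0681] [0.5703 0.0118] 0.0568
0.03 [0.581  0.0639] [0.5736 0.0107] 0.0537
0.04 [0.5838 0.0596] [0.5768 0.0096] 0.0505
0.05 [0.5866 0.0554] [0.58   0.0085] 0.0474
0.054 [0.5877 0.0537] [0.5813 0.008 ] 0.0461
```

Request:
drive_tool --steps '[{"grip": 85, "travel": [0, 0, -40], "roll": 0}, {"grip": 85, "travel": [-40, 0, -40], "roll": 0}, {"grip": 85, "travel": [-50, 0, -20], "roll": 0}, {"grip": 85, "travel": [0, 0, 0], "roll": 0}]'

```text
time: 10.3
eef_pos: [0.4626, 0.0148, 0.1784]
tool_rot: [3.134, -0.216, 0.005]
ft_force: [0.8, 0.3, 0.3]
width: 0.994
grip_force: 0.0
```

```bash
python3 - <<'E'
from h import *
go(.4343,.0186,.056,-.136)
c=cap('wrist','w10.png')
h=cv2.cvtColor(c['image'],cv2.COLOR_RGB2HSV)
m=cv2.inRange(h,(14,85,150),(22,165,255));m=cv2.morphologyEx(m,cv2.MORPH_OPEN,np.ones((5,5)))
k=big(c);print(k.tolist())
for z in (.05,.054):print(z,[ray(c,*p,z)[:2].round(4).tolist() for p in k])
x,y,w,hh=cv2.boundingRect(k)
print(c['image'][y-20:y+hh+40:4,x+w//3,0].tolist(),y)
print(proj(c,(.54,0,.05)))
t=cap('top'); g=t['image'][170:300,250:450]; cv2.imwrite('pics/t10.png',g[:,:,::-1])
E
```

```text
t 10.3 pos [0.4626 0.0148 0.1784] yaw -0.1378 roll -0.0018 then travel mm [-2.860e+01  1.000e-01  1.224e+02] f [0.8 0.3 0.3]
[[230, 64], [235, 142], [394, 141], [398, 63]]
0.05 [[0.5885, 0.0541], [0.54, 0.0609], [0.5254, -0.0481], [0.574, -0.0544]]
0.054 [[0.5877, 0.0534], [0.54, 0.06], [0.5256, -0.0473], [0.5734, -0.0535]]
[137, 138, 139, 143, 147, 150, 197, 194, 198, 198, 196, 195, 195, 201, 203, 197, 191, 186, 215, 197, 190, 185, 200, 211, 205, 140, 97, 108, 109, 121, 131, 135, 140, 143, 138] 63
[322.22489445 129.22438871]
```

The wrist measurement shows a plain 110 x 49 mm top at z≈.05, so b is on its side after the first tip, centred at (.557,.003). There's little room left ahead of it. I'll grip it across its width, set it back and square it to the fence, then do the second tip.

```bash
python3 - <<'E'
from h import *
print(arm.sense()['joint_positions'].round(3))
go(.557,.003,.178,1.436)
go(.557,.003,.178,-1.706)
E
```

```text
[-0.135 -0.045  1.793  0.     1.392  1.574]
t 10.4 pos [0.4642 0.0144 0.1767] yaw -0.1381 roll -1.5741 then travel mm [ 1.2 93.5 -1.3] f [ 1.2  0.3 -0.5]
t 10.4 pos [0.4642 0.0144 0.1767] yaw -0.1381 roll 1.5679 then travel mm [ -1.2 -93.5  -1.3] f [ 1.2  0.3 -0.5]
```

Request:
drive_tool --steps '[{"grip": 85, "travel": [0, 0, 0], "roll": -0.175}, {"grip": 85, "travel": [0, 0, 0], "roll": -0.175}, {"grip": 85, "travel": [0, 0, 0], "roll": -0.175}, {"grip": 85, "travel": [0, 0, 0], "roll": -0.175}, {"grip": 85, "travel": [0, 0, 0], "roll": -0.175}, {"grip": 85, "travel": [0, 0, 0], "roll": -0.175}, {"grip": 85, "travel": [0, 0, 0], "roll": -0.175}, {"grip": 85, "travel": [0, 0, 0], "roll": -0.175}, {"grip": 85, "travel": [0, 0, 0], "roll": -0.174}, {"grip": 85, "travel": [1, 47, 0], "roll": 0}, {"grip": 85, "travel": [0, 46, 0], "roll": 0}, {"grip": 85, "travel": [0, 0, 0], "roll": 0}]'

```text
time: 11.9
eef_pos: [0.5587, 0.0023, 0.174]
tool_rot: [-2.365, -2.065, 0.003]
ft_force: [0.4, 1.3, -0.0]
width: 0.994
grip_force: 0.0
```

```bash
python3 - <<'E'
from h import *
go(.557,.003,.035,1.436)
E
```

```text
t 11.9 pos [0.5587 0.0023 0.174 ] yaw 1.4353 roll -0.0007 then travel mm [  0.5  -1.8 139. ] f [ 0.4  1.3 -0. ]
```

Request:
drive_tool --steps '[{"grip": 85, "travel": [0, -2, 45], "roll": 0}, {"grip": 85, "travel": [0, 0, 45], "roll": 0}, {"grip": 85, "travel": [0, 0, 35], "roll": 0}, {"grip": 85, "travel": [0, 0, 14], "roll": 0}, {"grip": 35, "travel": [0, 0, 0], "roll": 0}, {"grip": 35, "travel": [0, 0, 0], "roll": 0}, {"grip": 35, "travel": [0, 0, 0], "roll": 0}, {"grip": 35, "travel": [0, 0, 0], "roll": 0}, {"grip": 35, "travel": [0, 0, 0], "roll": 0}, {"grip": 35, "travel": [0, 0, 0], "roll": 0}]'

```text
time: 13.15
eef_pos: [0.5552, 0.0031, 0.0389]
tool_rot: [2.365, 2.065, 0.003]
ft_force: [-1.1, 0.8, 7.9]
width: 0.574
grip_force: 63.0
```

```bash
python3 - <<'E'
from h import *
go(.5129,.0136,.042,1.571+.0563)
E
```

```text
t 13.15 pos [0.5552 0.0031 0.0389] yaw 1.4358 roll -0.1915 then travel mm [ 12.9 -41.6  -3.1] f [-1.1  0.8  7.9]
```

Request:
drive_tool --steps '[{"grip": 35, "travel": [0, 0, -8], "roll": 0}, {"grip": 35, "travel": [0, 0, 0], "roll": -0.096}, {"grip": 35, "travel": [0, 0, 0], "roll": -0.096}, {"grip": 35, "travel": [6, -20, 0], "roll": 0}, {"grip": 35, "travel": [7, -22, 0], "roll": 0}, {"grip": 35, "travel": [0, 0, 0], "roll": 0}, {"grip": 35, "travel": [0, 0, 4], "roll": 0}, {"grip": 35, "travel": [0, 0, 4], "roll": 0}, {"grip": 85, "travel": [0, 0, 0], "roll": 0}, {"grip": 85, "travel": [0, 0, 0], "roll": 0}, {"grip": 85, "travel": [0, 0, 0], "roll": 0}, {"grip": 85, "travel": [0, 0, 0], "roll": 0}]'

```text
time: 14.65
eef_pos: [0.5118, 0.0137, 0.0372]
tool_rot: [-2.157, -2.284, 0.0]
ft_force: [-0.2, -0.1, 0.7]
width: 0.995
grip_force: 0.0
```

Request:
drive_tool --steps '[{"grip": 85, "travel": [0, 0, -40], "roll": 0}, {"grip": 85, "travel": [0, 0, -50], "roll": 0}, {"grip": 85, "travel": [0, 0, -50], "roll": 0.175}, {"grip": 85, "travel": [0, 0, 0], "roll": 0.175}, {"grip": 85, "travel": [0, 0, 0], "roll": 0.175}, {"grip": 85, "travel": [0, 0, 0], "roll": 0.175}, {"grip": 85, "travel": [0, 0, 0], "roll": 0.175}, {"grip": 85, "travel": [0, 0, 0], "roll": 0.175}, {"grip": 85, "travel": [0, 0, 0], "roll": 0.175}, {"grip": 85, "travel": [0, 0, 0], "roll": 0.175}, {"grip": 85, "travel": [0, 0, 0], "roll": 0.171}, {"grip": 85, "travel": [-60, 0, 0], "roll": 0}]'

```text
time: 16.15
eef_pos: [0.4527, 0.0102, 0.1761]
tool_rot: [-3.14, -0.085, 0.003]
ft_force: [-0.9, -0.5, 0.6]
width: 0.994
grip_force: 0.0
```

Request:
drive_tool --steps '[{"grip": 85, "travel": [-25, 0, 0], "roll": 0}, {"grip": 85, "travel": [0, 0, 0], "roll": 0}]'

```text
time: 16.4
eef_pos: [0.4259, 0.0089, 0.1777]
tool_rot: [3.14, 0.089, 0.001]
ft_force: [1.4, 0.1, -0.3]
width: 0.997
grip_force: 0.0
```

```bash
python3 - <<'E'
from h import *
c=cap('wrist','w11.png');k=big(c)
for z in (.05,.054):
    p=np.array([ray(c,*q,z)[:2] for q in k]);print(z,p.round(4).tolist(),p.mean(0))
go(.46,.0136,.056,.0563)
E
```

```text
0.05 [[0.5361, 0.07], [0.4867, 0.0672], [0.4921, -0.0425], [0.4875, -0.0465], [0.4876, -0.0592], [0.4936, -0.0576], [0.4921, -0.0425], [0.5416, -0.0398]] [ 0.50214626 -0.01885059]
0.054 [[0.5355, 0.0691], [0.4869, 0.0663], [0.4922, -0.0416], [0.4878, -0.0456], [0.4878, -0.058], [0.4937, -0.0565], [0.4922, -0.0416], [0.5409, -0.0389]] [ 0.5021394  -0.01834844]
t 16.45 pos [0.4268 0.0088 0.1777] yaw 0.0565 roll 0.0002 then travel mm [ 33.4  -2.9 121.7] f [ 0.2  0.1 -0.1]
```

b now stands on its side, square to the fence (yaw ≈.05), centred at (.514,.014). Lowering behind it for the second tip.

Request:
drive_tool --steps '[{"grip": 85, "travel": [30, 0, 30], "roll": 0}, {"grip": 85, "travel": [5, 0, 45], "roll": 0}, {"grip": 85, "travel": [0, 0, 40], "roll": 0}, {"grip": 85, "travel": [0, 0, 10], "roll": 0}, {"grip": 85, "travel": [0, 0, 0], "roll": 0}]'

```text
time: 17.08
eef_pos: [0.4623, 0.0109, 0.0527]
tool_rot: [-3.14, -0.089, 0.001]
ft_force: [-0.3, -0.5, 0.9]
width: 0.994
grip_force: 0.0
```

```bash
python3 - <<'E'
from h import *
go(.4775,.0116,.053,.0563)
E
```

```text
t 17.075 pos [0.4623 0.0109 0.0527] yaw 0.0568 roll 0.0005 then travel mm [15.2  0.1 -0.3] f [-0.3 -0.5  0.9]
```

Request:
drive_tool --steps '[{"grip": 85, "travel": [8, 0, 0], "roll": 0}, {"grip": 85, "travel": [5, 0, 0], "roll": 0}, {"grip": 85, "travel": [4, 0, 0], "roll": 0}, {"grip": 85, "travel": [4.5, 0, -3.5], "roll": 0}, {"grip": 85, "travel": [4.6, 0, -3.5], "roll": 0}, {"grip": 85, "travel": [0, 0, 0], "roll": 0}]'

```text
time: 17.82
eef_pos: [0.4884, 0.0124, 0.06]
tool_rot: [3.14, 0.089, 0.001]
ft_force: [-3.7, -0.9, 5.6]
width: 0.995
grip_force: 2.7
```

```bash
python3 - <<'E'
from h import *
go(.4775,.0116,.053,.0563)
far(cap('wrist','w12.png'))
E
```

```text
t 17.825 pos [0.4884 0.0124 0.06  ] yaw 0.0569 roll 0.0006 then travel mm [-10.9   0.1   7. ] f [-3.7 -0.9  5.6]
[[169, 174], [175, 304], [272, 304], [293, 290], [356, 293], [371, 283], [393, 284], [396, 272], [431, 247], [442, 248], [444, 242], [454, 244], [460, 238], [461, 174]]
0.02 [0.5423 0.0833] [ 0.5498 -0.0514] 0.1349
0.03 [0.5436 0.0792] [ 0.5507 -0.0473] 0.1267
0.04 [0.545  0.0752] [ 0.5516 -0.0432] 0.1185
0.05 [0.5463 0.0711] [ 0.5525 -0.0391] 0.1104
0.054 [0.5468 0.0695] [ 0.5528 -0.0374] 0.1071
```

Tilting cleanly: the far top edge moved about 11 mm (≈12°) with little force. Continuing the arc.

Request:
drive_tool --steps '[{"grip": 85, "travel": [4, 0, -4], "roll": 0}, {"grip": 85, "travel": [5, 0, -3.5], "roll": 0}, {"grip": 85, "travel": [5.4, 0, -3], "roll": 0}, {"grip": 85, "travel": [0, 0, 0], "roll": 0}]'

```text
time: 18.38
eef_pos: [0.5028, 0.0132, 0.0701]
tool_rot: [-3.14, -0.089, -0.001]
ft_force: [-0.6, -0.8, 1.9]
width: 0.994
grip_force: 1.0
```

```bash
python3 - <<'E'
from h import *
go(.4775,.0116,.053,.0563)
far(cap('wrist','w13.png'))
E
```

```text
t 18.375 pos [0.5028 0.0132 0.0701] yaw 0.0569 roll 0.0006 then travel mm [-25.3   0.2  17.1] f [-0.6 -0.8  1.9]
[[448, 180], [183, 180], [176, 298], [232, 300], [235, 295], [278, 300], [293, 287], [349, 290], [351, 284], [368, 285], [370, 279], [396, 281], [398, 271], [414, 259], [414, 253], [405, 253], [400, 246], [451, 238]]
0.02 [0.5528 0.0815] [ 0.5601 -0.0488] 0.1305
0.03 [0.5542 0.0778] [ 0.5611 -0.045 ] 0.123
0.04 [0.5557 0.0741] [ 0.5622 -0.0412] 0.1156
0.05 [0.5572 0.0705] [ 0.5633 -0.0375] 0.1081
0.054 [0.5578 0.069 ] [ 0.5637 -0.036 ] 0.1051
```

Request:
drive_tool --steps '[{"grip": 85, "travel": [5.6, 0, -2.4], "roll": 0}, {"grip": 85, "travel": [5.7, 0, -2], "roll": 0}, {"grip": 85, "travel": [5.9, 0, -1.4], "roll": 0}, {"grip": 85, "travel": [4, 0, -0.6], "roll": 0}, {"grip": 85, "travel": [0, 0, 0], "roll": 0}]'

```text
time: 19.05
eef_pos: [0.5236, 0.0144, 0.0761]
tool_rot: [-3.14, -0.089, 0.0]
ft_force: [0.0, -0.3, -0.1]
width: 0.994
grip_force: 0.0
```

```bash
python3 - <<'E'
from h import *
go(.4775,.0116,.053,.0563)
far(cap('wrist','w14.png'))
E
```

```text
t 19.05 pos [0.5236 0.0144 0.0761] yaw 0.0568 roll 0.0005 then travel mm [-46.2   0.2  23.1] f [ 0.  -0.3 -0.1]
[[212, 284], [360, 286], [370, 276], [283, 272], [212, 278]]
0.02 [0.5193 0.0718] [ 0.5254 -0.0155] 0.0875
0.03 [0.5238 0.0689] [ 0.5295 -0.0136] 0.0827
0.04 [0.5282 0.0659] [ 0.5336 -0.0117] 0.0778
0.05 [0.5327 0.063 ] [ 0.5377 -0.0098] 0.073
0.054 [0.5344 0.0618] [ 0.5394 -0.0091] 0.071
```

Request:
drive_tool --steps '[{"grip": 85, "travel": [0, 0, -40], "roll": 0}, {"grip": 85, "travel": [-40, 0, -40], "roll": 0}, {"grip": 85, "travel": [-50, 0, -20], "roll": 0}, {"grip": 85, "travel": [0, 0, 0], "roll": 0}]'

```text
time: 19.6
eef_pos: [0.432, 0.0093, 0.1781]
tool_rot: [3.14, 0.089, 0.005]
ft_force: [1.7, -0.1, 0.7]
width: 0.996
grip_force: 0.0
```

```bash
python3 - <<'E'
from h import *
go(.4775,.0116,.053,.0563)
c=cap('wrist','w15.png');s=cap('scene')
cv2.imwrite('pics/s15.png',np.hstack([cv2.resize(s['image'][200:300,300:400,::-1],(360,480),interpolation=2),cv2.resize(c['image'][:,:,::-1],(440,480))]))
blocks(c,lo=(14,85,120))
E
```

```text
t 19.6 pos [0.432  0.0093 0.1781] yaw 0.0566 roll 0.0003 then travel mm [ 45.5   0.2 125.1] f [ 1.7 -0.1  0.7]
652.0 [[31, 380], [15, 378], [14, 383], [19, 386], [14, 389], [10, 371], [0, 372], [0, 411], [5, 411], [3, 405], [13, 403]]
1148.5 [[549, 322], [545, 349], [551, 349], [556, 341], [577, 354], [584, 354], [585, 349], [598, 349], [596, 342], [585, 341], [592, 330], [590, 322], [585, 322], [582, 329], [560, 320]]
309.5 [[274, 317], [267, 317], [264, 325], [258, 325], [255, 337], [252, 325], [248, 325], [248, 335], [255, 339], [256, 346], [265, 342], [261, 337], [269, 333], [265, 326], [272, 324]]
6255.5 [[313, 319], [316, 325], [308, 329], [306, 346], [310, 352], [320, 351], [321, 346], [327, 348], [318, 353], [317, 360], [329, 353], [336, 356], [336, 365], [343, 365], [348, 358], [361, 357], [360, 380], [374, 382], [390, 373], [395, 389], [403, 384], [405, 390], [412, 388], [414, 394], [420, 394], [425, 384], [429, 396], [434, 396], [435, 383], [418, 346], [406, 351], [405, 344], [397, 343], [410, 334], [407, 314], [369, 311], [363, 315], [362, 311], [349, 309], [331, 317], [3
[... 4602 characters left out ...]
231, 79], [234, 84], [397, 84], [400, 63], [396, 45], [402, 17], [406, 12], [407, 16], [423, 14], [425, 34], [413, 54], [413, 61], [420, 63], [421, 88], [439, 91], [442, 84], [443, 91], [453, 93], [459, 88], [462, 6], [459, 0], [197, 0], [193, 3], [196, 18], [183, 12], [171, 14], [170, 18], [165, 15], [169, 35], [176, 30], [172, 23], [180, 20], [179, 34], [187, 29], [188, 19], [197, 24], [195, 29], [190, 27], [189, 41], [185, 44], [184, 39], [177, 37], [171, 50], [167, 49], [166, 41]]
1001.5 [[108, 1], [108, 10], [118, 12], [121, 2], [125, 12], [136, 12], [132, 19], [123, 17], [125, 24], [134, 29], [133, 40], [148, 30], [147, 41], [153, 41], [156, 0], [145, 0], [146, 15], [134, 6], [141, 0]]
```

View pics/s15.png

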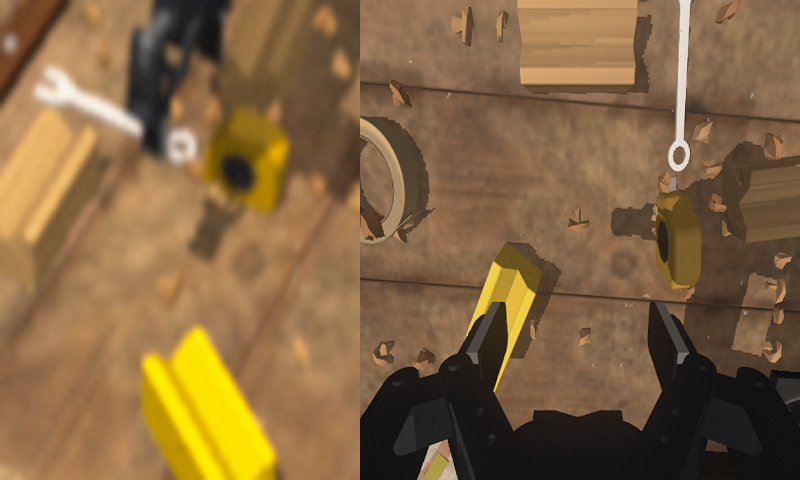

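The last view shows b vee up, square, near (580,45) in the wrist half. The tape, spanner and yellow block are undisturbed. Now b's near edge, (234,84)-(397,84) in wrist pixels.

```bash
python3 - <<'E'
from h import *
c=cap('wrist')
a=ray(c,234,84,.05)[:2];b=ray(c,397,84,.05)[:2];m=(a+b)/2
F=np.array([[np.cos(FY),np.sin(FY)],[-np.sin(FY),np.cos(FY)]])
f=F@(m-FC);print(a,b,m,'near mid in F',f)
w=lambda x,y:F.T@np.array([x,y])+FC
for x in(f[0]-.025,-.069-.011): 
    p=w(x,f[1]);print(x,p);go(*p,.03,FY)
E
```

```text
[0.53718421 0.06885971] [ 0.54311843 -0.0379587 ] [0.54015132 0.01545051] near mid in F [-0.12766204  0.1153168 ]
-0.1526620438490327 [0.51519093 0.01404375]
t 19.75 pos [0.4339 0.0093 0.176 ] yaw 0.0567 roll 0.0004 then travel mm [ 81.5  -0.2 146. ] f [ 0.5  0.2 -0.1]
-0.08 [0.58773785 0.01813246]
t 19.75 pos [0.4339 0.0093 0.176 ] yaw 0.0567 roll 0.0004 then travel mm [154.1  -0.2 146. ] f [ 0.5  0.2 -0.1]
```

Request:
drive_tool --steps '[{"grip": 85, "travel": [40, 0, 0], "roll": 0}, {"grip": 85, "travel": [41, 0, 20], "roll": 0}, {"grip": 85, "travel": [0, 0, 50], "roll": 0}, {"grip": 85, "travel": [0, 0, 50], "roll": 0}, {"grip": 85, "travel": [0, 0, 30], "roll": 0}, {"grip": 85, "travel": [0, 0, 0], "roll": 0}, {"grip": 85, "travel": [12, 0, 0], "roll": 0}, {"grip": 85, "travel": [8, 0, 0], "roll": 0}, {"grip": 85, "travel": [10, 0, 0], "roll": 0}, {"grip": 85, "travel": [10, 0, 0], "roll": 0}, {"grip": 85, "travel": [10, 0, 0], "roll": 0}, {"grip": 85, "travel": [8, 0, 0], "roll": 0}]'

```text
time: 21.25
eef_pos: [0.5729, 0.0172, 0.0266]
tool_rot: [-3.14, -0.089, 0.0]
ft_force: [-6.2, 0.4, 4.6]
width: 0.995
grip_force: 2.7
```

Request:
drive_tool --steps '[{"grip": 85, "travel": [7, 0, 0], "roll": 0}, {"grip": 85, "travel": [3, 0, 0], "roll": 0}, {"grip": 85, "travel": [0, 0, 0], "roll": 0}]'

```text
time: 21.62
eef_pos: [0.5827, 0.0178, 0.0263]
tool_rot: [-3.14, -0.089, -0.001]
ft_force: [-0.6, 0.8, 0.4]
width: 0.994
grip_force: 0.0
```

```bash
python3 - <<'E'
from h import *
go(.58774,.01813,.025,FY);print(arm.sense()['moment'].round(2))
E
```

```text
t 21.625 pos [0.5827 0.0178 0.0263] yaw 0.0568 roll 0.0005 then travel mm [ 5.  -0.1  1.3] f [-0.6  0.8  0.4]
[-0.02 -0.04 -0.06]
```

Still about 5 mm short. Taking 1.5 mm steps to the fence.

Request:
drive_tool --steps '[{"grip": 85, "travel": [1.5, 0, 0], "roll": 0}, {"grip": 85, "travel": [1.5, 0, 0], "roll": 0}, {"grip": 85, "travel": [1, 0, 0], "roll": 0}, {"grip": 85, "travel": [0, 0, 0], "roll": 0}]'

```text
time: 22.12
eef_pos: [0.5853, 0.0179, 0.0262]
tool_rot: [-3.14, -0.089, 0.004]
ft_force: [-12.7, -1.0, 8.4]
width: 0.996
grip_force: 6.5
```

Request:
drive_tool --steps '[{"grip": 85, "travel": [1, 0, 0], "roll": 0}, {"grip": 85, "travel": [0, 0, 0], "roll": 0}]'

```text
time: 22.38
eef_pos: [0.5854, 0.0179, 0.0262]
tool_rot: [-3.14, -0.089, 0.007]
ft_force: [-24.0, -2.3, 16.3]
width: 0.997
grip_force: 12.0
```

b is hard against the fence (position stopped, 24 N). Backing off and measuring saddle_a from above.

Request:
drive_tool --steps '[{"grip": 85, "travel": [-4, 0, 0], "roll": 0}, {"grip": 85, "travel": [-16, 0, 0], "roll": 0}, {"grip": 85, "travel": [0, 0, -50], "roll": 0}, {"grip": 85, "travel": [0, 0, -50], "roll": 0}, {"grip": 85, "travel": [-20, 30, -40], "roll": 0}, {"grip": 85, "travel": [-40, 40, -15], "roll": 0}, {"grip": 85, "travel": [-40, 40, 0], "roll": 0}, {"grip": 85, "travel": [-30, 45, 0], "roll": 0}, {"grip": 85, "travel": [-20, 45, 0], "roll": 0}, {"grip": 85, "travel": [0, 40, 0], "roll": 0}, {"grip": 85, "travel": [0, 0, 0], "roll": 0}]'

```text
time: 23.75
eef_pos: [0.431, -0.2335, 0.1811]
tool_rot: [3.14, 0.084, 0.001]
ft_force: [-0.2, 0.7, 0.5]
width: 0.996
grip_force: 0.0
```

```bash
cat >> h.py <<'E'
FM=np.array([[np.cos(FY),np.sin(FY)],[-np.sin(FY),np.cos(FY)]])
w=lambda x,y:FM.T@np.array([x,y])+FC
E
python3 - <<'E'
from h import *
c=cap('wrist','w20.png')
h=cv2.cvtColor(c['image'],cv2.COLOR_RGB2HSV)
# edges near expected a corners
for q in[(.4919,-.1678),(.5088,-.2777),(.4576,-.2832),(.4407,-.1746)]: print('exp',proj(c,(*q,.05)).round())
m=cv2.inRange(h,(14,100,185),(22,165,255));m=cv2.morphologyEx(m,cv2.MORPH_OPEN,np.ones((5,5)))
for k in cv2.findContours(m,0,2)[0]:
    if cv2.contourArea(k)>800: print(cv2.contourArea(k),cv2.boxPoints(cv2.minAreaRect(k)).round().tolist())
h2=cv2.cvtColor(c['image'],cv2.COLOR_RGB2HSV);b=cv2.inRange(h2,(105,100,40),(125,255,255));ys,xs=np.where(b)
if len(xs): 
    P=np.array([FM@(ray(c,u,v,.01)[:2]-FC) for u,v in zip(xs[::50],ys[::50])]);print('pliers F',P.min(0),P.max(0))
p=w(-.262,-.122);go(*p,.178,FY)
E
```

```text
exp [227. 150.]
exp [385. 134.]
exp [385. 207.]
exp [238. 221.]
1674.0 [[235.0, 210.0], [382.0, 196.0], [383.0, 209.0], [236.0, 222.0]]
965.0 [[234.0, 173.0], [366.0, 159.0], [367.0, 170.0], [235.0, 184.0]]
2031.5 [[225.0, 149.0], [379.0, 135.0], [381.0, 149.0], [227.0, 163.0]]
pliers F [-0.3689486  -0.33749202] [-0.25978404 -0.28388401]
t 23.8 pos [ 0.431  -0.2321  0.181 ] yaw 0.0548 roll -0.0015 then travel mm [-11.5  -3.7   3. ] f [-0.6 -0.5  1. ]
```

Request:
drive_tool --steps '[{"grip": 85, "travel": [-12, -4, 20], "roll": 0}, {"grip": 85, "travel": [0, 0, 50], "roll": 0}, {"grip": 85, "travel": [0, 0, 50], "roll": 0}, {"grip": 85, "travel": [0, 0, 36], "roll": 0}, {"grip": 85, "travel": [0, 0, 0], "roll": -0.0015}, {"grip": 85, "travel": [10, 0, 0], "roll": 0}, {"grip": 85, "travel": [8, 0, 0], "roll": 0}, {"grip": 85, "travel": [8, 0, 0], "roll": 0}, {"grip": 85, "travel": [10, 0, 0], "roll": 0}, {"grip": 85, "travel": [10, 0, 0], "roll": 0}, {"grip": 85, "travel": [10, 0, 0], "roll": 0}, {"grip": 85, "travel": [10, 0, 0], "roll": 0}]'

```text
time: 25.3
eef_pos: [0.4856, -0.2242, 0.0261]
tool_rot: [3.14, 0.092, 0.0]
ft_force: [-6.7, 0.9, 7.1]
width: 0.997
grip_force: 3.5
```

```bash
python3 - <<'E'
from h import *
go(*w(-.08,-.122),.025,FY)
go(.5854,.0179,.025,FY); print('b stop F',FM@(np.array([.5854,.0179])-FC))
E
```

```text
t 25.3 pos [ 0.4856 -0.2242  0.0261] yaw 0.0585 roll 0.0022 then travel mm [115.6   1.1   1.1] f [-6.7  0.9  7.1]
t 25.3 pos [ 0.4856 -0.2242  0.0261] yaw 0.0585 roll 0.0022 then travel mm [ 113.2 -236.1    1.1] f [-6.7  0.9  7.1]
b stop F [-0.08234722  0.11521625]
```

Request:
drive_tool --steps '[{"grip": 85, "travel": [10, 0, 0], "roll": 0.002}, {"grip": 85, "travel": [10, 0, 0], "roll": 0}, {"grip": 85, "travel": [10, 0, 0], "roll": 0}, {"grip": 85, "travel": [10, 0, 0], "roll": 0}, {"grip": 85, "travel": [10, 0, 0], "roll": 0}, {"grip": 85, "travel": [10, 0, 0], "roll": 0}, {"grip": 85, "travel": [10, 0, 0], "roll": 0}, {"grip": 85, "travel": [10, 0, 0], "roll": 0}, {"grip": 85, "travel": [10, 0, 0], "roll": 0}, {"grip": 85, "travel": [10, 0, 0], "roll": 0}, {"grip": 85, "travel": [4, 0, 0], "roll": 0}, {"grip": 85, "travel": [0, 0, 0], "roll": 0}]'

```text
time: 26.8
eef_pos: [0.5892, -0.2181, 0.0255]
tool_rot: [3.14, 0.089, 0.001]
ft_force: [-0.3, 0.2, -0.0]
width: 0.998
grip_force: 0.0
```

```bash
python3 - <<'E'
from h import *
go(*w(-.0823,-.122),.025,FY);print(arm.sense()['moment'].round(2))
E
```

```text
t 26.8 pos [ 0.5892 -0.2181  0.0255] yaw 0.0566 roll 0.0003 then travel mm [9.5 1.4 0.5] f [-0.3  0.2 -0. ]
[ 0.07 -0.04 -0.04]
```

Request:
drive_tool --steps '[{"grip": 85, "travel": [3, 0, 0], "roll": 0}, {"grip": 85, "travel": [3, 0, 0], "roll": 0}, {"grip": 85, "travel": [1.5, 0, 0], "roll": 0}, {"grip": 85, "travel": [1, 0, 0], "roll": 0}, {"grip": 85, "travel": [0, 0, 0], "roll": 0}]'

```text
time: 27.42
eef_pos: [0.5973, -0.2178, 0.0253]
tool_rot: [3.14, 0.088, 0.0]
ft_force: [-3.4, 0.1, 2.4]
width: 0.994
grip_force: 1.4
```

Request:
drive_tool --steps '[{"grip": 85, "travel": [1, 0, 0], "roll": 0}, {"grip": 85, "travel": [0, 0, 0], "roll": 0}]'

```text
time: 27.68
eef_pos: [0.5983, -0.2177, 0.0253]
tool_rot: [-3.14, -0.088, -0.0]
ft_force: [-3.5, 0.3, 4.2]
width: 0.995
grip_force: 1.9
```

Request:
drive_tool --steps '[{"grip": 85, "travel": [1, 0, 0], "roll": 0}, {"grip": 85, "travel": [0, 0, 0], "roll": 0}]'

```text
time: 27.92
eef_pos: [0.5988, -0.2177, 0.0252]
tool_rot: [-3.14, -0.089, 0.002]
ft_force: [-8.7, -1.2, 6.2]
width: 0.997
grip_force: 4.4
```

Request:
drive_tool --steps '[{"grip": 85, "travel": [1, 0, 0], "roll": 0}, {"grip": 85, "travel": [0, 0, 0], "roll": 0}]'

```text
time: 28.18
eef_pos: [0.5988, -0.2177, 0.0252]
tool_rot: [-3.14, -0.089, 0.005]
ft_force: [-19.3, -0.7, 13.1]
width: 0.992
grip_force: 9.8
```

```bash
python3 - <<'E'
from h import *
go(*w(-.0823,-.122),.025,FY);print(arm.sense()['moment'].round(2))
E
```

```text
t 28.175 pos [ 0.5988 -0.2177  0.0252] yaw 0.0565 roll 0.0002 then travel mm [-0.1  1.3  0.2] f [-19.3  -0.7  13.1]
[-0.13  2.55  0.29]
```

Saddle_a stopped at the same fence depth as b, which also confirms the fence angle. Retreating and checking.

Request:
drive_tool --steps '[{"grip": 85, "travel": [-4, 0, 0], "roll": 0}, {"grip": 85, "travel": [-20, 0, 0], "roll": 0}, {"grip": 85, "travel": [0, 0, -50], "roll": 0}, {"grip": 85, "travel": [0, 0, -50], "roll": 0}, {"grip": 85, "travel": [-40, 0, -40], "roll": 0}, {"grip": 85, "travel": [-45, -30, -30], "roll": 0}, {"grip": 85, "travel": [-45, -40, 0], "roll": 0}, {"grip": 85, "travel": [-30, -40, 0], "roll": 0}, {"grip": 85, "travel": [0, 0, 0], "roll": 0}]'

```text
time: 29.3
eef_pos: [0.4091, -0.1163, 0.1957]
tool_rot: [3.14, 0.091, 0.003]
ft_force: [0.4, 0.5, -0.2]
width: 0.994
grip_force: 0.0
```

```bash
python3 - <<'E'
from h import *
c=cap('wrist','w30.png')
h=cv2.cvtColor(c['image'],cv2.COLOR_RGB2HSV)
m=cv2.inRange(h,(14,95,180),(22,165,255));m=cv2.morphologyEx(m,cv2.MORPH_OPEN,np.ones((3,3)))
for k in cv2.findContours(m,0,2)[0]:
    if cv2.contourArea(k)>500:
        q=cv2.boxPoints(cv2.minAreaRect(k));P=np.array([FM@(ray(c,*p,.05)[:2]-FC) for p in q]);print(cv2.contourArea(k),P.round(4).tolist())
# spanner: bright grey
m=cv2.inRange(h,(0,0,150),(180,40,255));ys,xs=np.where(m);P=np.array([FM@(ray(c,u,v,.003)[:2]-FC) for u,v in zip(xs,ys)]);P=P[(abs(P[:,1])<.05)&(P[:,0]<-.02)&(P[:,0]>-.2)];print('spanner',P.min(0),P.max(0))
t=cap('top')
for q in [(.643,-.096,.003)]:print(proj(t,q))
E
```

```text
spanner [-0.19901848 -0.0190633 ] [-0.09061171  0.00647486]
[359.65738051 203.32713587]
```

```bash
python3 - <<'E'
from h import *
t=cap('top','t30.png')
g=cv2.cvtColor(t['image'],cv2.COLOR_RGB2HSV)
m=cv2.inRange(g,(14,95,155),(22,175,255))
for y0 in(.115,-.122):
    u,v=proj(t,(*w(-.042,y0),.05)).astype(int)
    s=np.zeros_like(m);s[v-20:v+21,u-35:u+36]=255;k=m&s
    cs=[q for q in cv2.findContours(k,0,2)[0] if cv2.contourArea(q)>25]
    q=cv2.boxPoints(cv2.minAreaRect(np.vstack(cs)));P=np.array([FM@(ray(t,*p,.05)[:2]-FC) for p in q])
    print((u,v),q.round(1).tolist(),P.round(4).tolist(),P.mean(0))
    print(g[v-16:v+18:1,u,2].tolist())
E
```

```text
(np.int64(318), np.int64(206)) [[283.0, 186.0], [353.0, 186.0], [353.0, 226.0], [283.0, 226.0]] [[0.0231, 0.2083], [0.0077, 0.015], [-0.1049, 0.0242], [-0.09, 0.215]] [-0.04103203  0.11565446]
[97, 102, 105, 105, 102, 102, 96, 236, 227, 224, 199, 205, 218, 218, 211, 203, 205, 196, 182, 184, 175, 171, 218, 226, 224, 237, 112, 98, 106, 97, 167, 171, 173, 174]
(np.int64(404), np.int64(199)) [[369.0, 189.0], [439.0, 189.0], [439.0, 219.0], [369.0, 219.0]] [[-0.0043, -0.0283], [-0.0195, -0.2201], [-0.1036, -0.2109], [-0.0888, -0.0209]] [-0.05405438 -0.12004259]
[104, 109, 108, 101, 103, 112, 107, 193, 220, 223, 227, 203, 200, 200, 206, 215, 216, 203, 175, 172, 180, 182, 158, 214, 222, 234, 138, 108, 110, 110, 131, 147, 154, 160]
```

Both show land–groove–land against the dark fence. A quick skew check along each far and near edge:

```bash
python3 - <<'E'
from h import *
t=cap('top');V=cv2.cvtColor(t['image'],cv2.COLOR_RGB2HSV)[:,:,2].astype(float)
def cross(col,r0,r1,up):
    for r in range(r0,r1):
        a,b=V[r,col],V[r+1,col]
        if up and a<150<=b or (not up and a>=150>b): return r+(150-a)/(b-a)
for y0 in(.115,-.122):
    u,v=proj(t,(*w(-.042,y0),.05)).astype(int)
    for nm,r0,r1,up in(('far',v-15,v-3,True),('near',v+6,v+14,False)):
        P=np.array([FM@(ray(t,c,r,.05)[:2]-FC) for c in range(u-20,u+21) if (r:=cross(c,r0,r1,up)) is not None])
        f=np.polyfit(P[:,1]-y0,P[:,0],1);print(y0,nm,len(P),'slope',f[0].round(4),'x',f[1].round(4),'resid',(P[:,0]-np.polyval(f,P[:,1]-y0)).std().round(4))
# ends + fence far edge slope from screws already
    row=[c for c in range(u-32,u+33) if V[v-5,c]>170]; print('ends F y',(FM@(ray(t,row[0],v-5,.05)[:2]-FC))[1].round(3),(FM@(ray(t,row[-1],v-5,.05)[:2]-FC))[1].round(3))
E
```

```text
0.115 far 41 slope 0.0051 x -0.0146 resid 0.0006
0.115 near 39 slope -0.0005 x -0.0686 resid 0.0004
ends F y 0.167 0.032
-0.122 far 41 slope 0.0117 x -0.0145 resid 0.0021
-0.122 near 41 slope -0.0028 x -0.0685 resid 0.0008
ends F y -0.068 -0.199
```

```bash
python3 -c "
from h import *
print(arm.close_job())"
```

```text
the job is handed in; nothing more can be done
None
```

I tipped saddle_b vee up in two quarter turns, regripping it between them to set it back and square it, then pushed both saddles against the fence. At handover both measured vee up, flat against the fence to within about 1 mm and well inside its ends. I saw none of the tools disturbed, though I did not recheck them all at the end, and the job was handed in at about 29 s.

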